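Complete the round tin of soap stamps

TASK

Two of the round, blue-handled soap stamps are still out on the packing bench: put both away in the round tin, one in each of the two empty places, so that all seven stand upright and flat on its floor, six around one. Set them down, do not drop them, and leave the five already packed where they are. The red-handled and the square-based stamps do not belong in the tin.

Things in the scene. Friction and masses are not known exactly. Their poses are not given: they have to be found in the camera images.
- stamp_1: Round soap stamp still out on the bench, upright: pale-wood round base 52 mm diameter, 18 mm high (lower edge chamfered 5 mm), on its axis a blue cylindrical handle 20 mm diameter, from 18 to 58 mm above the underside. About 60 g. Origin: centre of the underside, z up. Like its fellow and the five in the tin. A red-handled and a square-based stamp nearby do not belong.
- stamp_2: Round soap stamp still out on the bench, upright: pale-wood round base 52 mm diameter, 18 mm high (lower edge chamfered 5 mm), on its axis a blue cylindrical handle 20 mm diameter, from 18 to 58 mm above the underside. About 60 g. Origin: centre of the underside, z up. Like its fellow and the five in the tin. A red-handled and a square-based stamp nearby do not belong.
- gap_1 (a point): One empty place in the tin's ring of six: the point on the tin's inner floor (3 mm above the bench) where the centre of a stamp's underside belongs. One packed stamp stands between the two empty places. Either stamp may go to either place. Axes: those of the tin, z up.
- gap_2 (a point): The other empty place in the tin's ring of six: the point on the tin's inner floor (3 mm above the bench) where the centre of a stamp's underside belongs. One packed stamp stands between the two empty places. Either stamp may go to either place. Axes: those of the tin, z up.
- tin: Round open gold-coloured tin, fixed to the bench, turned at any angle: outer diameter 174 mm, inner 170 mm, rim 24 mm high, inner floor 3 mm above the bench. Seven places, one in the middle and six around, neighbouring centres 56 mm apart, so about 4 mm play between the 52 mm bases. Origin: centre of the underside, z up.
- packed_1: One of the five identical stamps (52 mm base, blue handle, 58 mm high) already standing loose in the tin, the one in the middle. Leave it in its place. Origin: centre of its underside, z up.
- packed_2: One of the five identical stamps (52 mm base, blue handle, 58 mm high) already standing loose in the tin, in the ring. Leave it in its place. Origin: centre of its underside, z up.
- packed_3: One of the five identical stamps (52 mm base, blue handle, 58 mm high) already standing loose in the tin, in the ring. Leave it in its place. Origin: centre of its underside, z up.
- packed_4: One of the five identical stamps (52 mm base, blue handle, 58 mm high) already standing loose in the tin, in the ring. Leave it in its place. Origin: centre of its underside, z up.
- packed_5: One of the five identical stamps (52 mm base, blue handle, 58 mm high) already standing loose in the tin, in the ring. Leave it in its place. Origin: centre of its underside, z up.
Things that resemble listed ones, but are neither listed nor needed, are in the scene too. Leave any purple look-alike of the tin alone. What is shaped like the packed_1 but green is not meant.

How it is judged:
At the end, for the whole second after the job is handed in: Stamp 1 and stamp 2 stand in the two empty places, one in each, either way round: each within 15 mm of the place's centre, underside within 6 mm of the tin's floor, within 9 degrees of upright, at rest; the five packed stamps are within 20 mm of where they began and within 9 degrees of upright (((horizontal distance between stamp_1 and gap_1 below 0.015 m and z of stamp_1 in the frame of gap_1 below 0.006 m and angle between each of stamp_1, stamp_2's own z axis and vertical below 0.17 rad and horizontal distance between stamp_2 and gap_2 below 0.015 m and z of stamp_2 in the frame of gap_2 below 0.006 m) or (horizontal distance between stamp_1 and gap_2 below 0.015 m and z of stamp_1 in the frame of gap_2 below 0.006 m and angle between each of stamp_1, stamp_2's own z axis and vertical below 0.17 rad and horizontal distance between stamp_2 and gap_1 below 0.015 m and z of stamp_2 in the frame of gap_1 below 0.006 m)) and linear speed of each of stamp_1, stamp_2 below 0.02 m/s and distance of each of packed_1, packed_2, packed_3, packed_4, packed_5 from where it was at the start of the episode below 0.02 m and angle between each of packed_1, packed_2, packed_3, packed_4, packed_5's own z axis and vertical below 0.17 rad); the robot touches nothing.
It fails at once if a stamp is dropped or thrown: it moves faster than 1 m/s with the fingers off it (a fall of about 50 mm) ((linear speed of stamp_1 above 1 m/s and contact force between the fingers and stamp_1 below 0.05 N) or (linear speed of stamp_2 above 1 m/s and contact force between the fingers and stamp_2 below 0.05 N)).
It also fails if it takes over 58 s, if anything falls off the work surface, if the arm or the gripper's body presses on something with over 40 N, if the wrist force passes 120 N, or if a joint passes its speed limit or range.

ROBOT

A 6-joint arm with a two-finger parallel gripper is mounted at the origin on the work surface. World frame = base frame: x ahead of the robot, y to its left, z up, the work surface at z = 0. Lengths are in m, angles in rad, forces in N, time in s.
With the tool pointing down it reaches from about 0.375 to 0.9 m from the base axis. Payload 3.1 kg.
Tool frame: the origin (TCP) lies at the very end of the fingers, on their centre line; the grasp point (between the pads) lies manip.pinch_z behind it (manip.pinch_z is the distance from the TCP to the grasp point, in m); z points along the fingers, y is the line along which they close (so a half turn about z gives the same grasp; the last joint's range is limited). The gripper opens to 87 mm and grips with 3 to 60 N. Pads are 19 mm wide; open, the fingers measure 117 mm over their backs; the gripper's body (75 mm by 190 mm) begins 51 mm behind the grasp point.
Start: joints at [1.163, 0.527, 1.433, -0, 1.181, -0.178], TCP at [0.142, 0.609, 0.223] pointing down, gripper open.
Joint ranges: [-3.08, 3.08], [-0.75, 2.2], [0.22, 2.44], [-1.43, 4.57], [0, 2.65], [-2.85, 2.85]. Speed limits (rad/s): [2.79, 2.79, 3.14, 3.14, 3.14, 3.14].

INTERFACE

Orientations are given as a rotation vector (axis times angle).
In Python, from workcell import status, eyes, sign_off, manip gives the robot as it stands.
- The arm moves only by the shell command python3 -m handwheel 'ROWS'. ROWS is JSON, a list of rows, each a list of 7 numbers: the shift along the tool's x, y, z in mm, then the turn, a rotation vector about the tool's x, y, z in rad, then the closure, from 0 (fully open) to 1 (shut). In form: [[dx, dy, dz, rx, ry, rz, fingers], ...]. A call has 1 to 20 rows; each row shifts and turns the commanded pose from where the row before left it, along the tool's axes as they then stand; what a row does not reach is not made up. A row lasts 1/12 s, in which the tool goes at most 41.7 mm and 7.16 degrees, less where a joint would pass 70% of its speed; a pose out of reach is approached as far as the arm can. A call is refused whole if a number of a shift passes 41.7 or a number of a turn 0.125, either way. A call with a gripper value outside its range is refused whole. The fingers move at their own pace and stop on an object; the grip force is fixed at half the most. Time passes only in rows, so rows that do not move let the fingers close. It gives the time, the measured TCP pose, the force, the opening and the grip force at its end, in the units of the state.
- status.sense(): the state, without advancing time (a new reading comes with each control period).
- eyes.grab_frame(name): name is "scene" or "top" or "wrist"; returns a dict with "color" (400x640x3 uint8, red, green, blue), "vertical_fov" (degrees; the focal length in pixels is half the picture's height over the tangent of half this angle, whatever the lens; pixels are square), "cx", "cy" (the principal point, pixels), "position" and "rotation" of the camera in the world; the wrist camera has in their place "T_tool_cam" (4x4, takes a point from camera to tool coordinates, whose origin is the TCP and whose axes are the flange's). Camera axes: x right, y down, z forward; pixel columns grow to the right and rows downward; lengths in m; the calibration is good to about 2 mm. A picture is of the moment at which its call begins: read the wrist's pose just before it. There is no depth.
- sign_off(): hands the job in; it is judged then, once.
The state is a dict: "t": time; "joints": joint angles; "joint_velocities": joint speeds; "joint_torque": joint torques, N m; "position": TCP position; "orientation": TCP orientation; "force": force on the tool from outside, world axes, zero at the start; "ft_torque": the same for the moment, N m; "finger_gap": finger opening in m; "grip_force": force on a finger pad.
Only numpy, scipy, OpenCV 4.12 (cv2) and the standard library are available. Lean on these libraries where they do the work, as an engineer would, in place of code of your own. Each camera call takes 0.05 s, during which the arm holds its last target. There are 200 camera calls.

## Working session

There is one attempt and no reset: what is moved stays moved. The work goes in short steps, Python scripts to look and compute and a shell command to move; the robot and the scene stay as the last step left them, time stands still between calls to the robot, and variables do not carry over. Pictures are saved under pics/ and viewed, at most 10 in all, crops included, and the job is handed in when it is done.

```bash
mkdir -p pics; ls; python3 - <<'E'
from workcell import status, eyes, manip
import cv2
s=status.sense(); print(s['t'],s['position'],s['orientation'],s['finger_gap'],manip.pinch_z)
for n in ("top","scene"):
    f=eyes.grab_frame(n); cv2.imwrite(f'pics/{n}0.png',f['color'][:,:,::-1])
    print(n,f['vertical_fov'],f['cx'],f['cy'],f['position'],f['rotation'])
E
```

```text
pics
0.0 [0.14205279 0.60791029 0.2215642 ] [-0.36013111 -3.12025719  0.00323792] 0.0871493171955883 0.0187
top 44.294658911140516 317.1443310675423 193.22181566605065 [0.29038412 0.06278442 1.11971421] [-2.17925748  2.00722736 -0.23112566]
scene 56.48911082217325 315.57236107297825 190.2885416108674 [1.00966546 0.07316282 0.81894002] [-1.89670827 -1.8881248   0.55733023]
```

View pics/top0.png

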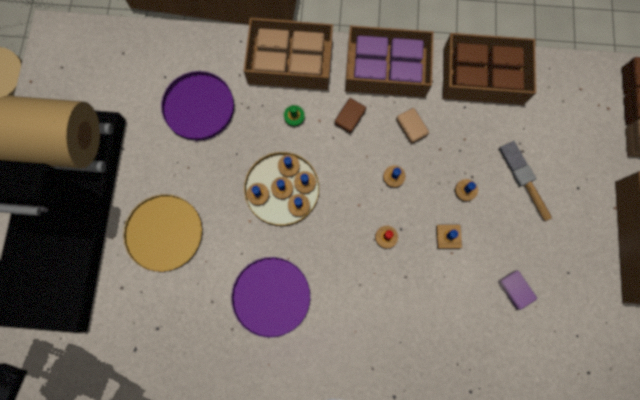

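The top view shows the tin at about (282,189) holding five stamps, with the empty places at its left side. The two loose round blue stamps are at (395,176) and (467,189). The square one (450,236) and the red one (387,237) are decoys. Next I'll segment the blue handles and compute positions.

```bash
cat > h.py <<'E'
import numpy as np, cv2
from scipy.spatial.transform import Rotation as R
def ray(f,uv,z,T=None):
    """pixel -> world point at height z"""
    fl=200/np.tan(np.radians(f['vertical_fov'])/2)
    d=np.array([(uv[0]-f['cx'])/fl,(uv[1]-f['cy'])/fl,1])
    if T is None: Rm,p=R.from_rotvec(f['rotation']).as_matrix() if np.size(f['rotation'])==3 else np.array(f['rotation']),np.array(f['position'])
    else: Rm,p=T[:3,:3],T[:3,3]
    d=Rm@d; return p+d*(z-p[2])/d[2]
def pose(s):
    T=np.eye(4);T[:3,:3]=R.from_rotvec(s['orientation']).as_matrix();T[:3,3]=s['position'];return T
def blobs(img,lo,hi,amin=10):
    m=cv2.inRange(cv2.cvtColor(img,cv2.COLOR_RGB2HSV),lo,hi)
    n,_,st,c=cv2.connectedComponentsWithStats(m)
    return [(c[i],st[i,4],st[i,:4]) for i in range(1,n) if st[i,4]>=amin]
BLUE=((105,120,60),(122,255,255))
E
python3 - <<'E'
from h import *; from workcell import eyes
f=eyes.grab_frame('top')
for c,a,b in blobs(f['color'],*BLUE): print(c.round(1),a,b,ray(f,c,.05).round(4))
print('red',ray(f,(387,237),.05),'tin floor',ray(f,(282,189),.024), 'x+',ray(f,(400,189),.024))
cv2.imwrite('pics/top_crop.png',cv2.resize(f['color'][140:250,220:500,::-1],None,fx=2.8,fy=2.8,interpolation=cv2.INTER_CUBIC))
E
```

```text
[287.4 160.9] 39 [285 158   6   7] [0.6098 0.1578 0.05  ]
[396.2 171.9] 38 [393 169   7   7] [ 0.6042 -0.0896  0.05  ]
[304.1 178. ] 41 [301 175   7   7] [0.5729 0.1164 0.05  ]
[280.4 183.8] 40 [278 180   6   8] [0.5551 0.1683 0.05  ]
[470.7 185.8] 44 [467 183   8   7] [ 0.5855 -0.2575  0.05  ]
[255.8 190.2] 41 [253 187   7   8] [0.5358 0.2218 0.05  ]
[297.9 201.5] 42 [295 198   7   8] [0.5179 0.1255 0.05  ]
[452.7 233.9] 45 [449 231   8   7] [ 0.4733 -0.2195  0.05  ]
red [ 0.45460788 -0.07622033  0.05      ] tin floor [0.54959302 0.16606653 0.024     ] x+ [ 0.57177842 -0.10380422  0.024     ]
```

View pics/top_crop.png

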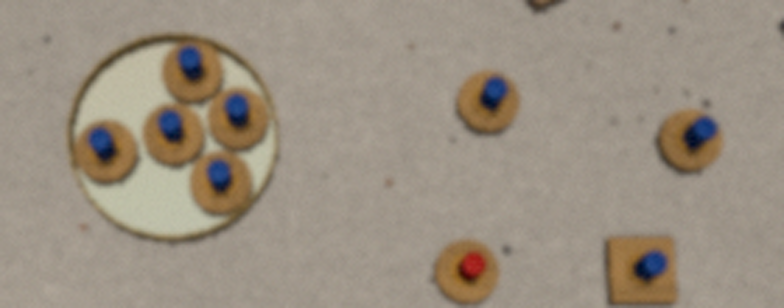

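```bash
cat >> h.py <<'E'
def go(s,xyz,yang=None):
    """print turn (rad about tool z) then shift in turned tool axes (mm); yang=wanted tool-y heading deg (mod 180)"""
    T=pose(s);Rm=T[:3,:3];rz=0
    cur=np.degrees(np.arctan2(Rm[1,1],Rm[0,1]))
    if yang is not None:
        d=(yang-cur+90)%180-90; rz=-np.radians(d)   # tool z points down
        Rm=Rm@R.from_rotvec([0,0,rz]).as_matrix()
    print('t',s['t'],'ycur',cur.round(1),'rz',round(rz,3),'tilt',(Rm[:2,2]).round(4),'shift mm',(Rm.T@(np.array(xyz)-T[:3,3])*1e3).round(1),'j6',s['joints'][5].__round__(2))
E
python3 - <<'E'
from h import *; from workcell import eyes,status
f=eyes.grab_frame('top')
P=np.array([ray(f,c,.055)[:2] for c,a,b in blobs(f['color'],*BLUE)])
tin=[P[i] for i in (0,2,3,5,6)]
c=tin[2]; ang=[np.degrees(np.arctan2(*(p-c)[::-1])) for p in (tin[0],tin[1],tin[3],tin[4])]; print(c,ang,[np.linalg.norm(p-c) for p in tin]); print('A',P[1],'B',P[4])
s=status.sense()
for y in (139,79): go(s,(*P[1],.2),y)
print(s['joints']); w=eyes.grab_frame('wrist'); print(w['T_tool_cam'],w['vertical_fov'])
E
```

```text
[0.5538222  0.16782601] [np.float64(-10.878287875256342), np.float64(-70.9384287933906), np.float64(109.76354235941541), np.float64(-131.0366105851927)] [np.float64(0.055689222311317614), np.float64(0.05478284074410173), np.float64(0.0), np.float64(0.05679528993329393), np.float64(0.05675309647591948)]
A [ 0.60292301 -0.0889033 ] B [ 0.58414485 -0.25621051]
t 0.2 ycur 76.8 rz -1.085 tilt [-0.0005 -0.0012] shift mm [ 223.8 -805.1   22.5] j6 -0.18
t 0.2 ycur 76.8 rz -0.038 tilt [-0.0005 -0.0012] shift mm [-585.3 -596.3   22.5] j6 -0.18
[ 1.16251255e+00  5.28121752e-01  1.43340850e+00  1.97220522e-05
  1.18136473e+00 -1.78511996e-01]
[[ 7.72931558e-04 -9.63027125e-01 -2.69403339e-01  7.44448268e-02]
 [ 9.99999590e-01  8.71569272e-04 -2.46521110e-04  3.58376172e-04]
 [ 4.72210188e-04 -2.69403038e-01  9.63027404e-01 -1.63404517e-01]
 [ 0.00000000e+00  0.00000000e+00  0.00000000e+00  1.00000000e+00]] 65.09438762494194
```

View pics/scene0.png

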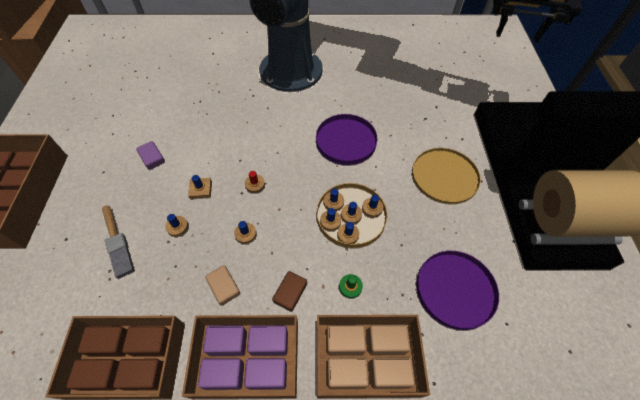

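```bash
python3 -m handwheel '[[-10,-10,0,0,0,-0.038,0],[-29,-29,0,0,0,0,0],[-29,-29,0,0,0,0,0],[-29,-29,0,0,0,0,0],[-29,-29,0,0,0,0,0],[-29,-29,0,0,0,0,0],[-29,-29,0,0,0,0,0],[-29,-29,0,0,0,0,0],[-29,-29,0,0,0,0,0],[-29,-29,0,0,0,0,0]]'
```

```text
t: 1.08
position: [0.357, 0.2889, 0.2227]
orientation: [0.3, 3.127, 0.0]
force: [-0.1, 0.5, -0.3]
finger_gap: 0.087
grip_force: 0.0
```

The scene view confirms the layout: the path between the arm and the loose stamps at (245,232) and (176,224) is clear.

```bash
python3 -m handwheel '[[-29,-29,0,0,0,0,0],[-29,-29,0,0,0,0,0],[-29,-29,0,0,0,0,0],[-29,-29,0,0,0,0,0],[-29,-29,0,0,0,0,0],[-29,-29,0,0,0,0,0],[-29,-29,0,0,0,0,0],[-29,-29,0,0,0,0,0],[-29,-29,2,0,0,0,0],[-29,-29,10,0,0,0,0],[-14,-25,10,0,0,0,0],[0,0,0,0,0,0,0],[0,0,0,0,0,0,0]]'
cat > look.py <<'E'
import sys
from h import *; from workcell import eyes,status
s=status.sense(); f=eyes.grab_frame('wrist'); T=pose(s)@np.array(f['T_tool_cam'])
cv2.imwrite('pics/'+sys.argv[1]+'.png',f['color'][:,:,::-1])
print('tcp',s['position'].round(4) if hasattr(s['position'],'round') else s['position'])
for c,a,b in blobs(f['color'],*BLUE,amin=60): print(c.round(),a,b,'top@.058',ray(f,c,.058,T)[:2].round(4),'mid@.04',ray(f,c,.04,T)[:2].round(4))
# round wooden bases: orange-brown
for c,a,b in blobs(f['color'],(8,90,110),(22,200,255),amin=300): print('wood',c.round(),a,b,'@.018',ray(f,(b[0]+b[2]/2,b[1]+b[3]/2),.012,T)[:2].round(4))
E
python3 look.py w1
```

```text
t: 2.17
position: [0.5941, -0.0776, 0.1995]
orientation: [-0.306, -3.125, -0.001]
force: [-0.6, 1.2, -0.6]
finger_gap: 0.0868
grip_force: 0.0
tcp [ 0.5941 -0.0776  0.1995]
[632.  70.] 290 [624  59  16  22] top@.058 [0.5365 0.2232] mid@.04 [0.5374 0.2401]
[523.  70.] 346 [514  60  20  22] top@.058 [0.518  0.1268] mid@.04 [0.5178 0.138 ]
[142.  98.] 319 [132  89  20  20] top@.058 [ 0.4745 -0.22  ] mid@.04 [ 0.4717 -0.2292]
[571. 103.] 318 [562  93  21  21] top@.058 [0.5554 0.1699] mid@.04 [0.5574 0.1836]
[515. 134.] 307 [505 124  20  21] top@.058 [0.5734 0.1177] mid@.04 [0.5765 0.1284]
[559. 164.] 291 [550 154  20  20] top@.058 [0.611  0.1593] mid@.04 [0.6162 0.1724]
[144. 218.] 236 [135 210  19  17] top@.058 [ 0.5859 -0.2573] mid@.04 [ 0.5897 -0.2688]
wood [538.  94.] 929 [460  10 172 176] @.018 [0.55   0.1785]
wood [593.  75.] 1345 [571  47  50  55] @.018 [0.5363 0.2297]
wood [496.  76.] 1407 [475  49  48  54] @.018 [0.5183 0.1303]
wood [290.  73.] 847 [266  59  50  28] @.018 [ 0.4735 -0.0824]
wood [166. 100.] 2013 [129  68  66  65] @.018 [ 0.4736 -0.2231]
wood [539. 104.] 1303 [518  79  49  51] @.018 [0.556  0.1748]
wood [489. 131.] 1242 [469 107  49  49] @.018 [0.5743 0.1221]
wood [529. 158.] 1146 [509 135  48  48] @.018 [0.6132 0.1641]
wood [165. 206.] 1011 [140 186  45  43] @.018 [ 0.5872 -0.261 ]
wood [ 20. 219.] 706 [  0 194  47  47] @.018 [ 0.5673 -0.4256]
wood [310. 207.] 348 [288 199  43  19] @.018 [ 0.6215 -0.0929]
wood [304. 308.] 1190 [269 297  65  29] @.018 [ 0.7549 -0.1307]
```

View pics/w1.png

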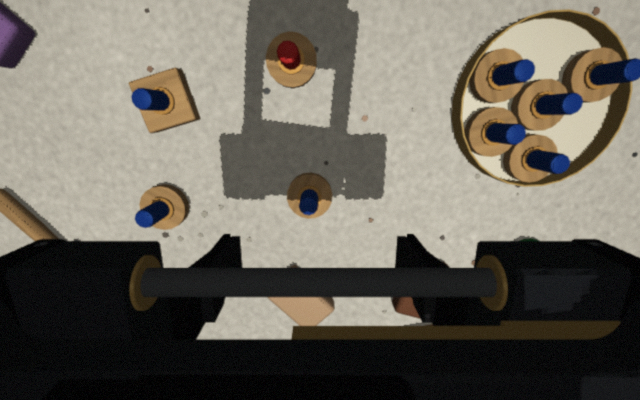

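The wrist view shows stamp A, in the gripper's shadow, with its base at about (309,196) and handle top at about (310,206). B is at (145,218) and the tin is at upper right. The wrist and top cameras agree to about 2 mm.

```bash
python3 - <<'E'
from h import *; from workcell import eyes,status
s=status.sense(); f=eyes.grab_frame('wrist'); T=pose(s)@np.array(f['T_tool_cam'])
for c,a,b in blobs(f['color'],(105,120,20),(125,255,255),60):
    if 280<c[0]<340: print(c,b,ray(f,c,.045,T))
print('base@.018',ray(f,(309,196),.012,T),ray(f,(310,206),.058,T))
x=(.6035,-.0895,.04); go(s,x,79)
E
```

```text
[307.02941176 202.41176471] [299 190  17  25] [ 0.6047758  -0.08991651  0.045     ]
base@.018 [ 0.60635295 -0.08905149  0.012     ] [ 0.60563301 -0.08656681  0.058     ]
t 2.2167 ycur 78.9 rz -0.001 tilt [-0.0019  0.0012] shift mm [-12.5 -11.3 160. ] j6 -1.69
```

```bash
python3 -m handwheel '[[-6,-6,20,0,0,0,0],[-6,-5,30,0,0,0,0],[0,0,30,0,0,0,0],[0,0,30,0,0,0,0],[0,0,30,0,0,0,0],[0,0,20,0,0,0,0],[0,0,13,0,0,0,0],[0,0,0,0,0,0,0],[0,0,0,0,0,0,0.5],[0,0,0,0,0,0,1],[0,0,0,0,0,0,1],[0,0,0,0,0,0,1],[0,0,0,0,0,0,1],[0,0,0,0,0,0,1],[0,0,0,0,0,0,1],[0,0,0,0,0,0,1]]'; python3 look.py w2 | head -1
```

```text
t: 3.6
position: [0.6041, -0.0893, 0.0279]
orientation: [0.301, 3.127, -0.0]
force: [0.9, -0.1, -0.0]
finger_gap: 0.0414
grip_force: 0.0
tcp [ 0.6041 -0.0893  0.0279]
```

View pics/w2.png

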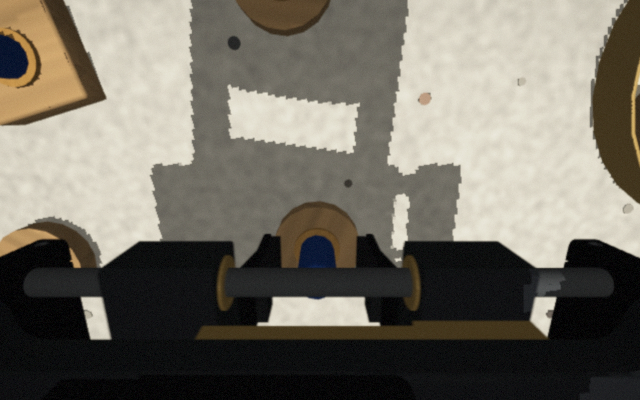

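The fingers are straddling the handle, centred at about (318,250), and still closing.

```bash
python3 -m handwheel '[[0,0,0,0,0,0,1],[0,0,0,0,0,0,1],[0,0,0,0,0,0,1],[0,0,0,0,0,0,1],[0,0,0,0,0,0,1],[0,0,0,0,0,0,1],[0,0,-10,0,0,0,1],[0,0,-25,0,0,0,1],[0,0,-25,0,0,0,1],[0,0,-25,0,0,0,1],[0,0,-10,0,0,0,1],[0,0,0,0,0,0,1]]'; python3 - <<'E'
from h import *; from workcell import status
s=status.sense()
c=np.array([.5545,.1688]); 
for a in (49.2,169.2):
    g=c+.056*np.array([np.cos(np.radians(a)),np.sin(np.radians(a))]); print(g); go(s,(*g,.12),a-90)
E
```

```text
t: 4.65
position: [0.6061, -0.0898, 0.126]
orientation: [0.3, 3.121, -0.002]
force: [0.6, 0.3, 0.3]
finger_gap: 0.019
grip_force: 30.0
[0.59109155 0.21119172]
t 4.65 ycur 79.0 rz -1.05 tilt [ 0.0064 -0.0022] shift mm [-218.1  208.1    5.3] j6 -1.71
[0.49949191 0.17929335]
t 4.65 ycur 79.0 rz -0.003 tilt [ 0.0064 -0.0022] shift mm [155.2 244.4   4.8] j6 -1.71
```

```bash
python3 -m handwheel '[[6,10,0,0,0,0,1],[15,23,0,0,0,0,1],[15,23,0,0,0,0,1],[15,23,0,0,0,0,1],[15,23,0,0,0,0,1],[15,23,0,0,0,0,1],[15,23,0,0,0,0,1],[15,23,0,0,0,0,1],[15,23,0,0,0,0,1],[15,23,0,0,0,0,1],[14,23,0,0,0,0,1],[0,4,0,0,0,0,1],[0,0,0,0,0,0,1],[0,0,0,0,0,0,1],[0,0,0,0,0,0,1],[0,0,0,0,0,0,1]]'; python3 look.py w3
```

```text
t: 5.98
position: [0.4986, 0.1788, 0.1223]
orientation: [-0.303, -3.126, 0.0]
force: [-0.6, -1.0, -0.6]
finger_gap: 0.0188
grip_force: 30.0
tcp [0.4986 0.1788 0.1223]
wood [572.  82.] 22000 [496   0 144 174] @.018 [0.4427 0.3991]
wood [ 31. 215.] 1593 [  0 190  57  55] @.018 [ 0.4632 -0.0853]
wood [318. 310.] 868 [293 297  51  30] @.018 [0.6122 0.1573]
```

View pics/w3.png

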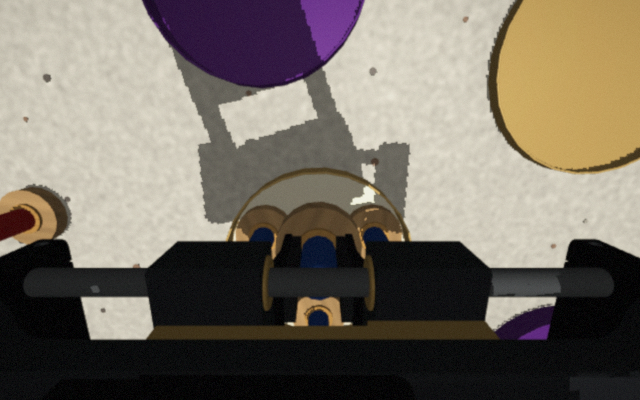

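The held stamp (318,240) sits midway between its ring neighbours at 262 and 376. The tin's near rim is at (320,170), which I'll use to check the radial position.

```bash
python3 - <<'E'
from h import *; from workcell import eyes,status
s=status.sense(); f=eyes.grab_frame('wrist'); T=pose(s)@np.array(f['T_tool_cam'])
r=ray(f,(320,170),.024,T); o=np.array([np.cos(np.radians(169.2)),np.sin(np.radians(169.2))])
print('rim',r,'gap from rim',r[:2]-.030*o,'held base edge radial',(ray(f,(319,203),.09+.018,T)[:2]-s['position'][:2])@o)
go(s,(.4995,.1793,.031),169.2-90)
E
```

```text
rim [0.46937113 0.18644968 0.024     ] gap from rim [0.49883974 0.18082824] held base edge radial 0.024768846509023747
t 6.0333 ycur 78.9 rz -0.005 tilt [-0.0004 -0.0002] shift mm [-0.8  0.6 91.4] j6 -1.24
```

```bash
python3 -m handwheel '[[0,1,10,0,0,0,1],[0,0,18,0,0,0,1],[0,0,18,0,0,0,1],[0,0,15,0,0,0,1],[0,0,10,0,0,0,1],[0,0,7,0,0,0,1],[0,0,5,0,0,0,1],[0,0,4,0,0,0,1],[0,0,2,0,0,0,1],[0,0,0,0,0,0,1],[0,0,0,0,0,0,1],[0,0,0,0,0,0,1]]'
```

```text
t: 7.08
position: [0.499, 0.1809, 0.0342]
orientation: [0.301, 3.126, 0.0]
force: [0.4, -0.3, 0.1]
finger_gap: 0.0189
grip_force: 30.0
```

```bash
python3 -m handwheel '[[0,0,1.5,0,0,0,1],[0,0,1.5,0,0,0,1],[0,0,0,0,0,0,1],[0,0,0,0,0,0,1]]'; python3 -m handwheel '[[0,0,0,0,0,0,0.45],[0,0,0,0,0,0,0.45],[0,0,0,0,0,0,0.45],[0,0,0,0,0,0,0.45],[0,0,0,0,0,0,0.45],[0,0,0,0,0,0,0.45],[0,0,-8,0,0,0,0.45],[0,0,-20,0,0,0,0.45],[0,0,-25,0,0,0,0.45],[0,0,-35,0,0,0,0.45],[0,0,-35,0,0,0,0.45],[0,0,-10,0,0,0,0.45],[0,0,0,0,0,0,0],[0,0,0,0,0,0,0]]'; python3 - <<'E'
from h import *; from workcell import status,eyes
s=status.sense(); f=eyes.grab_frame('wrist');cv2.imwrite('pics/w4.png',f['color'][:,:,::-1])
go(s,(.585,-.257,.17),49.2-90)
go(s,(.585,-.257,.17),49.2)
E
```

```text
t: 7.42
position: [0.4985, 0.1808, 0.0307]
orientation: [-0.301, -3.127, 0.0]
force: [-0.8, -0.6, -0.5]
finger_gap: 0.0191
grip_force: 30.0
t: 8.58
position: [0.4984, 0.1808, 0.1641]
orientation: [0.301, 3.126, 0.0]
force: [-0.3, -0.8, -1.1]
finger_gap: 0.055
grip_force: 0.0
t 8.5833 ycur 79.0 rz -1.05 tilt [0.0011 0.0001] shift mm [ 274.8 -351.6   -5.8] j6 -1.24
t 8.5833 ycur 79.0 rz 0.52 tilt [0.0011 0.0001] shift mm [-351.6 -274.8   -5.8] j6 -1.24
```

View pics/w4.png

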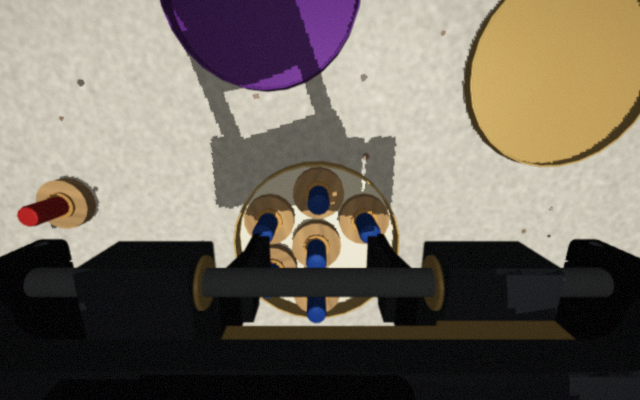

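The first stamp stands upright in the lower gap, with its handle at (318,200). Now for B, keeping the present yaw.

```bash
python3 - <<'E'
from h import *; from workcell import status
go(status.sense(),(.585,-.257,.16),79)
E
```

```text
t 8.6333 ycur 79.0 rz 0.0 tilt [-0.0018 -0.0003] shift mm [-169.3 -412.9    2.9] j6 -1.24
```

```bash
python3 -m handwheel '[[-7,-16,0,0,0,0,0],[-14,-35,0,0,0,0,0],[-14,-35,0,0,0,0,0],[-14,-35,0,0,0,0,0],[-14,-35,0,0,0,0,0],[-14,-35,0,0,0,0,0],[-14,-35,0,0,0,0,0],[-14,-35,0,0,0,0,0],[-14,-35,0,0,0,0,0],[-14,-35,0,0,0,0,0],[-14,-35,0,0,0,0,0],[-14,-35,0,0,0,0,0],[-8,-12,0,0,0,0,0],[0,0,0,0,0,0,0],[0,0,0,0,0,0,0],[0,0,0,0,0,0,0]]'; python3 - <<'E'
from h import *; from workcell import eyes,status
s=status.sense(); f=eyes.grab_frame('wrist'); T=pose(s)@np.array(f['T_tool_cam']); cv2.imwrite('pics/w5.png',f['color'][:,:,::-1])
for c,a,b in blobs(f['color'],(105,120,20),(125,255,255),60):
    if 260<c[0]<380: print(c,b,ray(f,c,.045,T))
go(s,(.585,-.257,.0275),79)
E
```

```text
t: 9.97
position: [0.5842, -0.255, 0.1616]
orientation: [-0.3, -3.123, -0.005]
force: [0.4, 0.5, -1.1]
finger_gap: 0.0868
grip_force: 0.0
[332.88345865  65.60902256] [322  52  23  29] [ 0.47391351 -0.22063823  0.045     ]
[314.41086957 201.7826087 ] [304 188  21  28] [ 0.5856097  -0.25815428  0.045     ]
t 9.9667 ycur 79.0 rz 0.001 tilt [-0.0042  0.0034] shift mm [ -1.9  -2.2 134.1] j6 -1.97
```

View pics/w5.png

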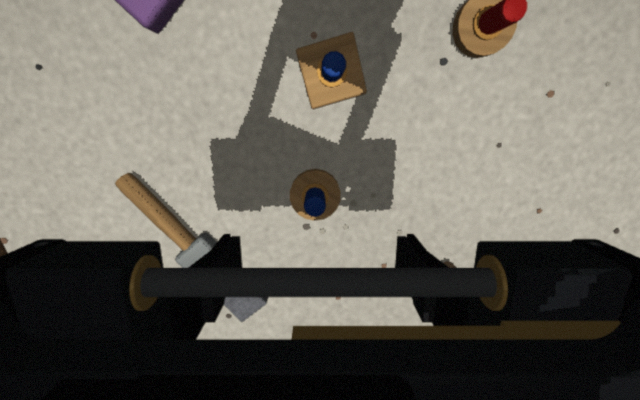

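Round stamp B is directly ahead at (315,197), the square decoy is clear at (332,66), and the scraper is outside the finger sweep.

```bash
python3 -m handwheel '[[-1,-3,15,0,0,0,0.2],[-1,0,25,0,0,0,0.2],[0,0,30,0,0,0,0.2],[0,0,30,0,0,0,0.2],[0,0,20,0,0,0,0.2],[0,0,14,0,0,0,0.2],[0,0,0,0,0,0,0.2],[0,0,0,0,0,0,1],[0,0,0,0,0,0,1],[0,0,0,0,0,0,1],[0,0,0,0,0,0,1],[0,0,0,0,0,0,1],[0,0,0,0,0,0,1],[0,0,0,0,0,0,1],[0,0,0,0,0,0,1],[0,0,0,0,0,0,1],[0,0,0,0,0,0,1]]'; python3 -m handwheel '[[0,0,0,0,0,0,1],[0,0,0,0,0,0,1],[0,0,0,0,0,0,1]]'
```

```text
t: 11.43
position: [0.5871, -0.2602, 0.0298]
orientation: [-0.301, -3.127, -0.0]
force: [-0.1, -0.5, 1.5]
finger_gap: 0.0191
grip_force: 30.0
t: 11.68
position: [0.5871, -0.2602, 0.0298]
orientation: [-0.301, -3.127, 0.0]
force: [-1.1, 0.1, 3.1]
finger_gap: 0.0188
grip_force: 30.0
```

```bash
python3 -m handwheel '[[0,0,-10,0,0,0,1],[0,0,-25,0,0,0,1],[0,0,-30,0,0,0,1],[0,0,-25,0,0,0,1],[0,0,-7,0,0,0,1],[0,0,0,0,0,0,1]]'; python3 - <<'E'
from h import *; from workcell import status
s=status.sense(); go(s,(.591,.2115,.126),79); go(s,(.591,.2115,.126),139.2)
E
```

```text
t: 12.18
position: [0.5887, -0.2611, 0.1296]
orientation: [0.3, 3.122, -0.004]
force: [0.2, -0.2, 0.1]
finger_gap: 0.0187
grip_force: 30.0
t 12.1833 ycur 79.0 rz 0.0 tilt [ 0.005  -0.0034] shift mm [ 88.  464.4   2. ] j6 -1.97
t 12.1833 ycur 79.0 rz -1.05 tilt [ 0.005  -0.0034] shift mm [-359.3  307.1    2. ] j6 -1.97
```

```bash
python3 -m handwheel '[[3,12,0,0,0,0,1],[5,27,0,0,0,0,1],[5,27,0,0,0,0,1],[5,27,0,0,0,0,1],[5,27,0,0,0,0,1],[5,27,0,0,0,0,1],[5,27,0,0,0,0,1],[5,27,0,0,0,0,1],[5,27,0,0,0,0,1],[5,27,0,0,0,0,1],[5,27,0,0,0,0,1],[5,27,0,0,0,0,1],[5,27,0,0,0,0,1],[5,27,0,0,0,0,1],[5,27,0,0,0,0,1],[5,27,0,0,0,0,1],[5,27,0,0,0,0,1],[5,20,0,0,0,0,1],[0,0,0,0,0,0,1],[0,0,0,0,0,0,1]]'
python3 -m handwheel '[[0,0,0,0,0,-0.05,1],[0,0,0,0,0,-0.1,1],[0,0,0,0,0,-0.1,1],[0,0,0,0,0,-0.1,1],[0,0,0,0,0,-0.1,1],[0,0,0,0,0,-0.1,1],[0,0,0,0,0,-0.1,1],[0,0,0,0,0,-0.1,1],[0,0,0,0,0,-0.1,1],[0,0,0,0,0,-0.1,1],[0,0,0,0,0,-0.1,1],[0,0,0,0,0,0,1],[0,0,0,0,0,0,1]]'
python3 - <<'E'
from h import *; from workcell import status,eyes
s=status.sense(); f=eyes.grab_frame('wrist');cv2.imwrite('pics/w6.png',f['color'][:,:,::-1])
go(s,(.5905,.2115,.0345),139.2)
E
```

```text
t: 13.85
position: [0.5867, 0.2134, 0.1244]
orientation: [-0.296, -3.123, 0.002]
force: [0.0, 0.4, 0.1]
finger_gap: 0.0191
grip_force: 30.0
t: 14.93
position: [0.5884, 0.211, 0.1257]
orientation: [1.301, -2.857, -0.001]
force: [0.4, 0.2, -0.5]
finger_gap: 0.0189
grip_force: 30.0
t 14.9333 ycur 139.0 rz -0.004 tilt [-0.0023 -0.0006] shift mm [-2.  -1.4 91.2] j6 -2.26
```

View pics/w6.png

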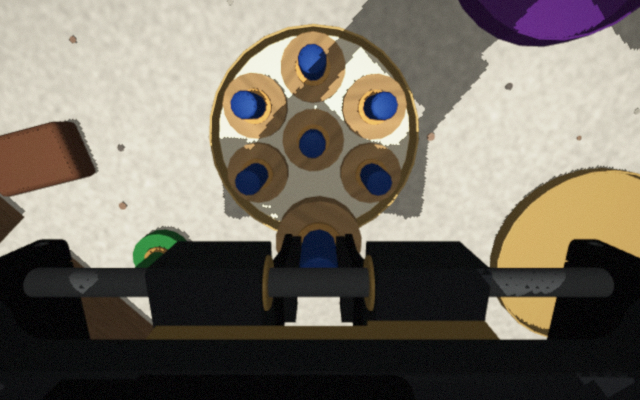

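This view shows all six packed stamps undisturbed. The base centres are roughly: neighbours (258,172) and (372,172), middle (314,139), far one (313,66). I'll compute the last gap from those.

```bash
python3 - <<'E'
from h import *; from workcell import status,eyes
s=status.sense(); f=eyes.grab_frame('wrist'); T=pose(s)@np.array(f['T_tool_cam'])
L,Rr,C,F=[ray(f,p,.021,T)[:2] for p in ((258,172),(372,172),(314,139),(313,66))]
print(C,L+Rr-C,2*C-F); go(s,(.5905,.2115,.0345),139.2)
E
```

```text
[0.5544712  0.16804521] [0.59007271 0.21139575] [0.59129188 0.21132584]
t 14.9833 ycur 139.0 rz -0.004 tilt [-0.0018 -0.0004] shift mm [-1.6 -1.4 91.4] j6 -2.26
```

Target confirmed at (0.5905, 0.2115).

```bash
python3 -m handwheel '[[-2,-1,10,0,0,0,1],[0,0,18,0,0,0,1],[0,0,18,0,0,0,1],[0,0,15,0,0,0,1],[0,0,10,0,0,0,1],[0,0,7,0,0,0,1],[0,0,5,0,0,0,1],[0,0,4,0,0,0,1],[0,0,2,0,0,0,1],[0,0,0,0,0,0,1],[0,0,0,0,0,0,1],[0,0,0,0,0,0,1]]'
```

```text
t: 16.03
position: [0.5917, 0.2131, 0.0384]
orientation: [-1.307, 2.856, -0.001]
force: [-0.4, 0.8, -0.4]
finger_gap: 0.0189
grip_force: 30.0
```

```bash
python3 -m handwheel '[[1.5,0,1.5,0,0,0,1],[0,0,1.5,0,0,0,1],[0,0,1.5,0,0,0,1],[0,0,0.5,0,0,0,1],[0,0,0,0,0,0,1],[0,0,0,0,0,0,1]]'
```

```text
t: 16.53
position: [0.5901, 0.2118, 0.0328]
orientation: [1.307, -2.857, -0.0]
force: [-1.0, -0.3, 1.1]
finger_gap: 0.0188
grip_force: 30.0
```

```bash
python3 -m handwheel '[[0,0,0,0,0,0,0.45],[0,0,0,0,0,0,0.45],[0,0,0,0,0,0,0.45],[0,0,0,0,0,0,0.45],[0,0,0,0,0,0,0.45],[0,0,0,0,0,0,0.45],[0,0,-8,0,0,0,0.45],[0,0,-20,0,0,0,0.45],[0,0,-25,0,0,0,0.45],[0,0,-35,0,0,0,0.45],[0,0,-35,0,0,0,0.45],[0,0,-35,0,0,0,0.45],[-35,0,0,0,0,0,0.45],[-40,0,0,0,0,0,0.45],[-35,0,0,0,0,0,0.45],[0,0,0,0,0,0,0.45],[0,0,0,0,0,0,0.45]]'; python3 look.py w7|head -9
```

```text
t: 17.95
position: [0.6625, 0.2964, 0.1906]
orientation: [-1.31, 2.855, -0.0]
force: [-0.9, 0.2, -0.0]
finger_gap: 0.0478
grip_force: 0.0
tcp [0.6625 0.2964 0.1906]
[314.   4.] 186 [304   0  21  11] top@.058 [0.5583 0.1709] mid@.04 [0.5549 0.1667]
[257.  35.] 419 [247  23  22  25] top@.058 [0.61   0.1569] mid@.04 [0.6098 0.1518]
[372.  36.] 428 [361  24  23  25] top@.058 [0.5363 0.2214] mid@.04 [0.5316 0.2202]
[318.  69.] 347 [308  59  21  21] top@.058 [0.5885 0.2111] mid@.04 [0.5869 0.2093]
wood [58. 29.] 3410 [15  0 86 61] @.018 [0.7552 0.0135]
wood [264.   4.] 304 [244   0  40  11] @.018 [0.5869 0.1295]
wood [315.  21.] 1531 [288   0  54  43] @.018 [0.5587 0.172 ]
wood [266.  47.] 1796 [237  13  55  61] @.018 [0.6094 0.1541]
```

View pics/w7.png

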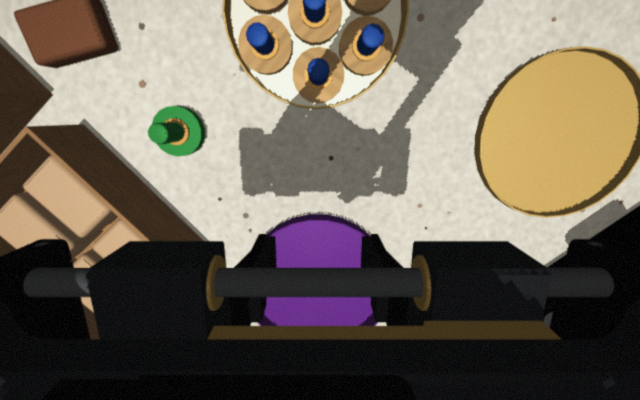

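The second stamp stands upright in its place at (318,72), inside the rim, and its neighbours haven't moved. The arm is clear of everything.

```bash
python3 -c "
from workcell import sign_off
print(sign_off())"
```

```text
the job is handed in; nothing more can be done
None
```

Both round blue-handled stamps now stand upright in the two empty places in the tin. The five already packed look undisturbed, and the job was handed in at about 18 s of the 58 s allowed; no verdict was shown.

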